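# Dock the parts tote and snap its locking cap on

## Robot

A 7-joint arm with a two-finger parallel gripper is mounted at the origin on a cart in front of the work surface, level with it; the furniture and walls round the work are solid. World frame = base frame: x ahead of the robot, y to its left, z up, the work surface at z = 0. Lengths are in m, angles in rad, forces in N, time in s.
With the tool pointing down it reaches from about 0.4 to 0.85 m from the base axis. Payload 6.9 kg.
Tool frame: the origin (TCP) lies at the very end of the fingers, on their centre line; the grasp point (between the pads) lies hold_point_z behind it (hold_point_z is the distance from the TCP to the grasp point, in m); z points along the fingers, y is the line along which they close (so a half turn about z gives the same grasp; the last joint's range is limited). The gripper opens to 85 mm and grips with 20 to 120 N. Pads are 22 mm wide; open, the fingers measure 114 mm over their backs; the gripper's body (76 mm by 85 mm) begins 54 mm behind the grasp point. The pads swing forward as they close: fully open they stand 13 mm farther back than shut.
Start: joints at [1.421, 0.507, -0.238, 1.5, 0.126, 1.149, -0.155], TCP at [0.158, -0.605, 0.231] pointing down, gripper open.
Joint ranges: [-3.08, 3.08], [-0.24, 2.05], [-1.43, 1.35], [0, 2.5], [-1.52, 4.66], [0.17, 1.96], [-2.89, 2.89]. Speed limits (rad/s): [2.39, 2.39, 3.14, 3.14, 3.14, 3.14, 3.14].

## Interface

Orientations are given as a unit quaternion [w, x, y, z].
In Python, from workcell import * gives the robot as it stands.
- The arm moves only by the tool carry_out, never from a script. Its argument "motion" is a list of rows, each a list of 3 entries, a list of its own where there are three numbers: the shift along the tool's x, y, z scaled (see below), then the turn, a rotation vector about the tool's x, y, z scaled (see below), then the opening, from 0 (shut) to 1 (fully open). A call has 1 to 5 rows; each row shifts and turns the commanded pose from where the row before left it, along the tool's axes as they then stand; what a row does not reach is not made up. The controller multiplies each number of a shift by 50 mm and each number of a turn by 4 degrees. A row lasts 1/10 s, in which the tool goes at most 50 mm and 8.59 degrees, less where a joint would pass 70% of its speed; a pose out of reach is approached as far as the arm can. A call with a number of a shift or a turn outside -1 to 1 is refused whole. A call with a gripper value outside its range is refused whole. The fingers move at their own pace and stop on an object; "squeeze" is the grip in N (left out, the last holds). Time passes only in rows, so rows that do not move let the fingers close. It gives the time, the measured TCP pose, the force, the opening and the grip force at its end, in the units of the state.
- read_state(): the state, without advancing time (a new reading comes with each control period).
- grab_frame(name): name is "scene" or "top" or "wrist"; returns the picture (420x560x3 uint8, red, green, blue); there is no depth.
- camera_model(name): a dict with "K" (3x3 intrinsics, pixels), "extrinsics" (4x4, takes a point from camera to world coordinates). Camera axes: x right, y down, z forward; pixel columns grow to the right and rows downward; lengths in m; the calibration is good to about 2 mm. A picture is of the moment at which its call begins: read the wrist's pose just before it. camera_model takes no time and is no camera call; for the wrist camera it gives the pose at the moment of the call.
- hand_in(): hands the job in; it is judged then, once.
Trained networks look in the newest picture that a camera, given by its name, has taken for a name from the list of things; names that differ only in an ending like _2 or _b are one class to them, and where a whole thing is asked for, a point or a joint stands for the part that bears it (a point fixed in the world has none). Each returns a list of dicts, best first, with "confidence" (0 to 1); they miss things now and then, are a little off and sometimes report something else, mostly with a low value. They report only what shows in the picture. A call takes as long as a camera call.
- find_in(camera, thing): "at" ([column, row] in pixels, amid what is visible of it).
- trace(camera, thing): "region" (420x560 bool, what is visible of it) and "at" ([column, row] in pixels, amid what is visible of it).
The state is a dict: "clock": time; "q": joint angles; "dq": joint speeds; "tau": joint torques, N m; "position": TCP position; "ee_rot": TCP orientation; "force": force on the tool from outside, world axes, zero at the start; "torque": the same for the moment, N m; "gripper_width": finger opening in m; "grasp_force": force on a finger pad.
Only numpy, scipy, OpenCV 4.12 (cv2) and the standard library are available. Lean on these libraries where they do the work, as an engineer would, in place of code of your own. Each camera call takes 0.05 s, during which the arm holds its last target. There are 200 camera calls.

## Task

Push the blue parts tote along the roller track, without lifting it, until it sits fully home against the end stop of the yellow bay. Then set the orange snap cap upright over the stud on the tote's lid and press it straight down until it clicks and sits flush on the lid, and keep pressing firmly after the click: the program finishes while the hand is still pushing the cap down. The tote must still be home in the bay at the end, and the other things on the desk are left alone.

Things in the scene. Friction and masses are not known exactly. Their poses are not given: they have to be found in the camera images.
- track: Fixed roller track on the desk, 116 mm wide, 346 mm long. Origin: centre of its underside. Its own +y axis runs from the open end to the yellow bay: the tote is pushed along +y, guided by aluminium rails (tops 40 mm above the desk, 96 mm apart inside). Roller tops are 30 mm above the desk. Rollers turn freely, but the four black ones in the bay are braked (about 3 N to move the tote).
- bay_stop (a point): Face of the rubber buffers of the end stop, on the track's centre line, 50 mm above the desk; axes as the track's. The tote is home when its leading face touches the buffers: its centre is then 50 mm before this point along the track's y. The bay's yellow cheeks rise to 60 mm above the desk, the end stop to 70 mm.
- tote: Loose blue tote with a flat grey lid, 86 mm wide (its x), 100 mm long (its y, along the track), 55 mm tall, 0.3 to 0.6 kg, standing on the rollers, so that its lid is 85 mm above the desk. Origin: centre of its underside. A steel stud stands on the middle of the lid.
- stud_seat (a point): Foot of the stud, centre of the lid's top face, 55 mm above the tote's origin; when the cap is fully on, the cap's origin lies here.
- cap: Loose orange ribbed snap cap, 36 mm in diameter, 40 mm tall, 40 g, open below; it stands mouth down on the desk. Origin: centre of its open underside, z up. The mouth is 16 mm wide inside its lip (2 mm wider than the stud), the cavity 28 mm deep.
- tape_rule: Bystander: yellow tape measure, 60 mm tall, on the left.
- stud_tip (a point): Round tip of the steel stud, 23 mm above the lid. The stud is 14 mm thick and carries four brass spring noses, centred 8 mm above the lid and standing 3 mm proud of it.
- cap_top (a point): Middle of the cap's flat closed top (white dot), 40 mm above the cap's origin. Pushed down over the stud, the cap's rim meets the spring noses about 12 mm above the lid and needs about 10 N to pass them; about 7 mm above the lid the force drops (the click) and the cap runs down onto the lid.
- tube: Bystander: lying red and white tube, 136 mm long, 27 mm tall, behind the track.
- screwdriver: Bystander: screwdriver with a red handle, 177 mm long, 21 mm tall, on the right.
- figurine: Bystander: pale blue figurine, 56 mm across, 60 mm tall, to the left of the bay.

How it is judged:
By the outcome, as a careful person would: the job done as asked, in the order asked, and still so for the second after the job is handed in, while the arm keeps its last pose, push and grip.
It also fails if it takes over 64 s, if anything falls off the work surface, if the arm or the gripper's body presses on something with over 40 N, if the wrist force passes 120 N, or if a joint passes its speed limit or range.

## Working session

There is one attempt and no reset: what is moved stays moved. The work goes in short steps, Python scripts to look and compute and a tool call to move; the robot and the scene stay as the last step left them, time stands still between calls to the robot, and variables do not carry over. Pictures are saved under pics/ and viewed, at most 10 in all, crops included, and the job is handed in when it is done.

Besides the shell and the picture viewer there is one more tool, called as a command line: name --argument value ..., lists and objects as JSON in quotes. carry_out: Moves the arm, as the interface text tells. Its arguments: {"type":"object","properties":{"motion":{"type":"array","items":{"type":"array"}},"squeeze":{"type":"number"}},"required":["motion"]}

```bash
ls; mkdir -p pics
cat > h.py <<'E'
from workcell import *
import numpy as np, cv2
def ray(cam,px,z,M=None):
    m=M or camera_model(cam); K=np.array(m["K"]);T=np.array(m["extrinsics"])
    d=T[:3,:3]@np.linalg.inv(K)@np.array([px[0],px[1],1.]); o=T[:3,3]
    return o+d*(z-o[2])/d[2]
def save(im,n): cv2.imwrite("pics/"+n,cv2.cvtColor(np.ascontiguousarray(im),cv2.COLOR_RGB2BGR))
E
python3 - <<'E'
from h import *
s=read_state(); print({k:np.round(v,3).tolist() for k,v in s.items()})
try: print(hold_point_z)
except Exception as e: print(e)
a=grab_frame("top"); b=grab_frame("scene")
save(np.hstack([a,b])[:, :],"x.png")
im=cv2.imread("pics/x.png"); cv2.imwrite("pics/a.png",cv2.imread("pics/x.png")[:,:560]); cv2.imwrite("pics/b.png",im[:,560:])
Z={"cap_top":.04,"cap":.02,"stud_tip":.108,"stud_seat":.085,"bay_stop":.05,"tote":.06,"track":.03,"tape_rule":.03,"tube":.015,"screwdriver":.01,"figurine":.03}
for c in("top","scene"):
  print(c,np.round(camera_model(c)["extrinsics"],3)[:3,3])
  for t,z in Z.items():
    for r in find_in(c,t)[:2]: print(t,np.round(r["at"]),round(r["confidence"],2),np.round(ray(c,r["at"],z),4))
E
```

```text
pics
{'clock': 0.0, 'q': [1.421, 0.508, -0.238, 1.501, 0.126, 1.149, -0.155], 'dq': [-0.0, 0.001, 0.001, -0.0, -0.001, 0.001, 0.0], 'tau': [0.0, -62.059, -2.187, -24.965, 0.013, 0.012, 0.0], 'position': [0.157, -0.604, 0.23], 'ee_rot': [-0.001, 0.992, 0.127, -0.0], 'force': [-0.062, 0.935, 0.279], 'torque': [0.066, 0.001, -0.004], 'grasp_force': 0.0, 'gripper_width': 0.085}
0.0187
top [0.513 0.036 1.356]
cap_top [316. 275.] 0.61 [ 0.4415 -0.0593  0.04  ]
cap [243. 214.] 0.5 [0.6083 0.1325 0.02  ]
stud_tip [284. 216.] 0.78 [0.5947 0.0239 0.108 ]
stud_seat [289. 213.] 0.69 [0.6037 0.0104 0.085 ]
bay_stop [239. 208.] 0.85 [0.6199 0.1413 0.05  ]
tote [286. 217.] 0.79 [0.5946 0.0182 0.06  ]
track [244. 211.] 0.65 [0.6143 0.1299 0.03  ]
track [149. 196.] 0.43 [0.6575 0.3836 0.03  ]
tape_rule [197. 277.] 0.87 [0.4394 0.2554 0.03  ]
tape_rule [149. 197.] 0.57 [0.6569 0.3836 0.03  ]
tube [266. 142.] 0.89 [0.805 0.069 0.015]
screwdriver [404. 246.] 0.92 [ 0.5128 -0.3009  0.01  ]
figurine [150. 195.] 0.56 [0.6607 0.3801 0.03  ]
scene [-0.217  0.544  0.723]
cap_top [340. 257.] 0.8 [ 0.4196 -0.0333  0.04  ]
cap_top [240. 240.] 0.3 [0.6128 0.1618 0.04  ]
cap [337. 257.] 0.47 [ 0.4411 -0.0426  0.02  ]
cap [238. 241.] 0.32 [0.6341 0.1567 0.02  ]
stud_tip [290. 223.] 0.93 [0.5338 0.0507 0.108 ]
stud_tip [341. 255.] 0.44 [0.3596 0.0171 0.108 ]
stud_seat [290. 220.] 0.97 [0.5749 0.0254 0.085 ]
stud_seat [150. 264.] 0.19 [0.5758 0.4131 0.085 ]
bay_stop [239. 243.] 0.84 [0.591  0.1748 0.05  ]
tote [287. 222.] 0.57 [0.5994 0.0195 0.06  ]
track [240. 242.] 0.67 [0.6175 0.1608 0.03  ]
tape_rule [238. 294.] 0.97 [0.4369 0.2544 0.03  ]
tube [238. 213.] 0.54 [0.7721 0.0894 0.015 ]
screwdriver [391. 223.] 0.52 [ 0.5025 -0.2986  0.01  ]
figurine [151. 262.] 0.81 [0.6514 0.3979 0.03  ]
```

View pics/a.png

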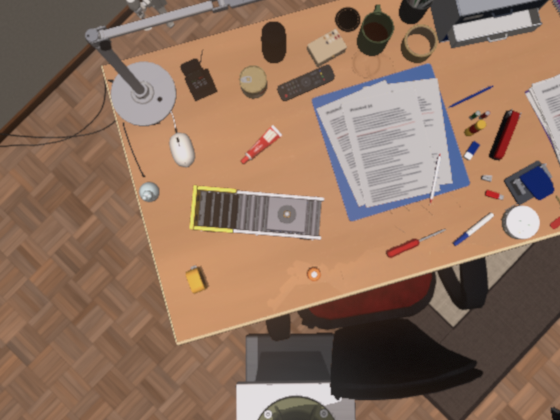

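View pics/b.png

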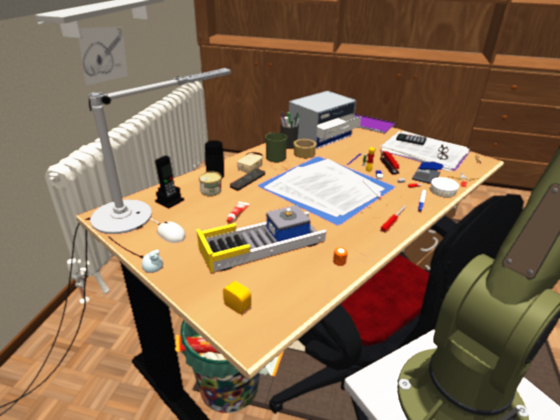

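The top view shows the track from about (322,217), open end, to (192,208), yellow bay. The tote lid and stud are at (287,214) and the cap is at (314,274). The scene view agrees: cap at (340,257), tote at (290,225).

Run:
```python
from h import *
a=cv2.imread("pics/a.png")[170:295,180:340]
cv2.imwrite("pics/c.png",cv2.resize(a,None,fx=4.7,fy=4.7,interpolation=cv2.INTER_CUBIC))
print(np.round(camera_model("wrist")["extrinsics"],3),np.round(camera_model("wrist")["K"]),np.round(camera_model("top")["K"]))
```

```text
[[ 0.251 -0.934 -0.254  0.221]
 [-0.968 -0.242 -0.066 -0.587]
 [-0.     0.262 -0.965  0.373]
 [ 0.     0.     0.     1.   ]] [[374.   0. 270.]
 [  0. 374. 209.]
 [  0.   0.   1.]] [[496.   0. 280.]
 [  0. 496. 219.]
 [  0.   0.   1.]]
```

View pics/c.png

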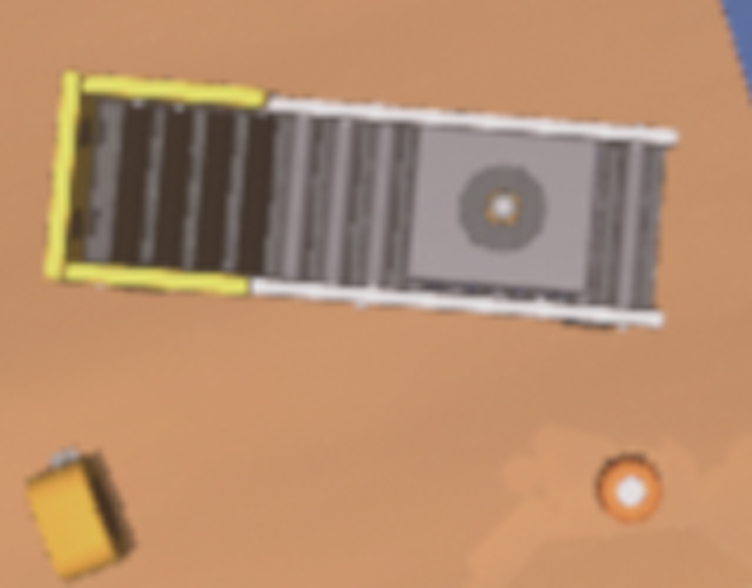

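The crop shows the rail ends at about (677,131) and (662,325), the lid centre and stud at (503,207), the cap dot at (630,491), and the end stop from (72,72) to (46,278).

Run:
```python
from h import *
P=lambda x,y,z: np.round(ray("top",[180+(x+.5)/4.7-.5,170+(y+.5)/4.7-.5],z),4)
d={}
for n,x,y,z in [("railTR",677,131,.04),("railBR",662,325,.04),("stopTL",72,72,.07),("stopBL",46,278,.07),("stud",503,206,.108),("cap",630,491,.04),
 ("l1",420,125,.085),("l2",598,140,.085),("l3",585,292,.085),("l4",412,277,.085),("bufT",92,128,.05),("bufB",82,232,.05)]:
  d[n]=P(x,y,z); print(n,d[n])
v=d["stopTL"]+d["stopBL"]-d["railTR"]-d["railBR"]; print("dir deg from y (towards +x)",np.degrees(np.arctan2(v[0],v[1])),np.linalg.norm(v[:2])/2)
print(np.degrees([np.arctan2(*(d["l1"]-d["l2"])[:2]),np.arctan2(*(d["l4"]-d["l3"])[:2])]))
print("lid c",sum(d[k] for k in("l1","l2","l3","l4"))/4)
```

```text
railTR [ 0.6464 -0.0837  0.04  ]
railBR [ 0.5367 -0.073   0.04  ]
stopTL [0.6814 0.2539 0.07  ]
stopBL [0.5672 0.2689 0.07  ]
stud [0.6006 0.0166 0.108 ]
cap [ 0.4438 -0.0532  0.04  ]
l1 [0.6473 0.061  0.085 ]
l2 [ 0.6376 -0.0363  0.085 ]
l3 [ 0.5545 -0.0277  0.085 ]
l4 [0.5641 0.0666 0.085 ]
bufT [0.6521 0.2463 0.05  ]
bufB [0.5936 0.2522 0.05  ]
dir deg from y (towards +x) 5.505981136818118 0.3413248086500599
[5.6931018  5.81284248]
lid c [0.600875 0.0159   0.085   ]
```

carry_out --motion '[[[0, 0, 0], [0, 0, 1], 0], [[0, 0, 0], [0, 0, 1], 0], [[0, 0, 0], [0, 0, 1], 0], [[0, 0, 0], [0, 0, 1], 0], [[0, 0, 0], [0, 0, 1], 0]]' --squeeze 40

```text
clock: 1.7
position: [0.1575, -0.6048, 0.2313]
ee_rot: [-0.0, 0.999, -0.049, 0.0]
force: [0.4, -1.1, 0.4]
gripper_width: 0.0121
grasp_force: 0.0
```

carry_out --motion '[[[0.54, -0.8, 0], [0, 0, 0], 0], [[0.54, -0.8, 0], [0, 0, 0], 0], [[0.54, -0.8, 0], [0, 0, 0], 0], [[0.54, -0.8, 0], [0, 0, 0], 0], [[0.54, -0.8, 0], [0, 0, 0], 0]]'

```text
clock: 2.2
position: [0.3117, -0.4169, 0.2315]
ee_rot: [0.0, 0.999, -0.047, 0.0]
force: [1.8, 0.4, -0.2]
gripper_width: -0.0002
grasp_force: 0.0
```

carry_out --motion '[[[0.54, -0.8, 0], [0, 0, 0], 0], [[0.54, -0.8, 0], [0, 0, 0], 0], [[0.54, -0.8, 0], [0, 0, 0], 0], [[0.54, -0.8, 0], [0, 0, 0], 0], [[0.54, -0.8, 0], [0, 0, 0], 0]]'

```text
clock: 2.7
position: [0.465, -0.2304, 0.2316]
ee_rot: [0.0, 0.999, -0.047, 0.0]
force: [0.9, -0.8, -0.3]
gripper_width: 0.0003
grasp_force: 0.0
```

carry_out --motion '[[[0.54, -0.8, 0], [0, 0, 0], 0], [[0.54, -0.8, 0], [0, 0, 0], 0], [[0.54, -0.8, 0], [0, 0, 0], 0], [[0, 0, 0], [0, 0, 0], 0], [[0, 0, 0], [0, 0, 0], 0]]'

```text
clock: 3.2
position: [0.5564, -0.1187, 0.231]
ee_rot: [-0.0, 0.999, -0.046, -0.0]
force: [-0.6, -0.7, -0.4]
gripper_width: -0.0001
grasp_force: 0.0
```

Run:
```python
from h import *
M=camera_model("wrist"); im=grab_frame("wrist"); save(im,"w1.png"); print(read_state()["position"])
for t,z in {"cap_top":.04,"stud_tip":.108,"stud_seat":.085,"tote":.07}.items():
    for r in find_in("wrist",t)[:2]: print(t,np.round(r["at"]),round(r["confidence"],2),np.round(ray("wrist",r["at"],z,M),4))
```

```text
[ 0.55564432 -0.12040322  0.23105279]
cap_top [214. 292.] 0.73 [ 0.4533 -0.0534  0.04  ]
stud_tip [ 98. 152.] 0.87 [ 0.6024 -0.0009  0.108 ]
stud_seat [ 97. 151.] 0.96 [0.6019 0.0106 0.085 ]
stud_seat [459. 203.] 0.3 [ 0.5348 -0.2666  0.085 ]
tote [ 97. 150.] 0.58 [0.6012 0.0174 0.07  ]
```

View pics/w1.png

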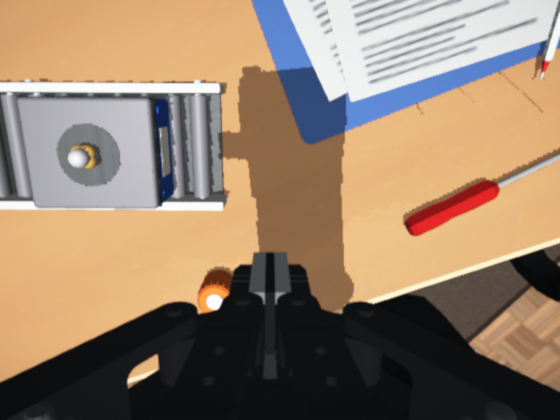

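The wrist view shows the stud tip at (76,158), the lid's rear edge at columns 155-160, the rails' open end at column 222, and the cap's white dot at (214,302).

Run:
```python
from h import *
M=camera_model("wrist")
for n,p,z in [("stud",(76,158),.108),("cap",(214,302),.04),("l",(22,99),.085),("l",(155,98),.085),("l",(160,205),.085),("l",(37,207),.085),("r",(221,83),.04),("r",(223,208),.04)]:
  print(n,np.round(ray("wrist",p,z,M),4))
```

```text
stud [0.5994 0.0125 0.108 ]
cap [ 0.441  -0.0544  0.04  ]
l [0.6442 0.0541 0.085 ]
l [ 0.6353 -0.0437  0.085 ]
l [ 0.5544 -0.0332  0.085 ]
l [0.5624 0.0645 0.085 ]
r [ 0.6442 -0.0883  0.04  ]
r [ 0.5356 -0.0757  0.04  ]
```

carry_out --motion '[[[0.62, -0.6, 0], [0, 0, 0], 0], [[0, -0.27, 0.6], [0, 0, 0], 0], [[0, 0, 0.95], [0, 0, 0], 0], [[0, 0, 0.95], [0, 0, 0], 0], [[0, 0, 0.9], [0, 0, 0], 0]]'

```text
clock: 3.95
position: [0.5905, -0.0809, 0.0599]
ee_rot: [0.0, 0.999, -0.048, 0.0]
force: [1.0, -0.2, -0.3]
gripper_width: 0.0001
grasp_force: 0.0
```

carry_out --motion '[[[0, 0, 0], [0, 0, 0], 0], [[0, 0, 0], [0, 0, 0], 0]]'

```text
clock: 4.15
position: [0.5907, -0.0804, 0.0619]
ee_rot: [-0.0, 0.999, -0.048, -0.0]
force: [-0.2, 0.5, 1.2]
gripper_width: 0.0002
grasp_force: 0.0
```

carry_out --motion '[[[0, -0.1, 0], [0, 0, 0], 0], [[0, -0.15, 0], [0, 0, 0], 0], [[0, -0.15, 0], [0, 0, 0], 0], [[0, -0.15, 0], [0, 0, 0], 0], [[0, -0.15, 0], [0, 0, 0], 0]]'

```text
clock: 4.65
position: [0.5944, -0.0441, 0.062]
ee_rot: [0.0, 0.999, -0.047, 0.0]
force: [-0.1, -0.5, 0.2]
gripper_width: -0.0
grasp_force: 0.0
```

carry_out --motion '[[[0, -0.15, 0], [0, 0, 0], 0], [[0, -0.15, 0], [0, 0, 0], 0], [[0, -0.15, 0], [0, 0, 0], 0], [[0, -0.15, 0], [0, 0, 0], 0], [[0, -0.15, 0], [0, 0, 0], 0]]'

```text
clock: 5.15
position: [0.5978, -0.0071, 0.0613]
ee_rot: [0.0, 0.999, -0.047, 0.0]
force: [0.7, -1.6, -0.2]
gripper_width: -0.0
grasp_force: 0.6
```

carry_out --motion '[[[0, -0.15, 0], [0, 0, 0], 0], [[0, -0.15, 0], [0, 0, 0], 0], [[0, -0.15, 0], [0, 0, 0], 0], [[0, -0.15, 0], [0, 0, 0], 0], [[0, -0.15, 0], [0, 0, 0], 0]]'

```text
clock: 5.65
position: [0.6013, 0.0303, 0.0613]
ee_rot: [0.0, 0.999, -0.047, 0.0]
force: [0.7, -1.5, 0.5]
gripper_width: 0.0002
grasp_force: 0.6
```

carry_out --motion '[[[0, -0.15, 0], [0, 0, 0], 0], [[0, -0.15, 0], [0, 0, 0], 0], [[0, -0.15, 0], [0, 0, 0], 0], [[0, -0.15, 0], [0, 0, 0], 0], [[0, -0.15, 0], [0, 0, 0], 0]]'

```text
clock: 6.15
position: [0.6048, 0.0676, 0.0613]
ee_rot: [0.0, 0.999, -0.047, -0.0]
force: [0.4, -0.8, 0.3]
gripper_width: 0.0
grasp_force: 0.8
```

```bash
cat > st.py <<'E'
from h import *
s=read_state();im=grab_frame("top")
print(np.round(s["position"],4),s["force"])
for r in find_in("top","stud_tip")[:1]: p=ray("top",r["at"],.108);print("stud",np.round(r["at"],1),np.round(p,4),r["confidence"])
E
python3 st.py
```

```text
[0.6048 0.0676 0.0613] [ 0.3680919  -0.81500456  0.30269967]
stud [231.2 213.2] [0.6033 0.1564 0.108 ] 0.97
```

carry_out --motion '[[[0, -0.12, 0], [0, 0, 0], 0], [[0, -0.12, 0], [0, 0, 0], 0], [[0, -0.12, 0], [0, 0, 0], 0], [[0, -0.12, 0], [0, 0, 0], 0], [[0, -0.12, 0], [0, 0, 0], 0]]'

```text
clock: 6.75
position: [0.6074, 0.0973, 0.0612]
ee_rot: [0.0, 0.999, -0.047, -0.0]
force: [0.9, -1.6, -0.2]
gripper_width: -0.0001
grasp_force: 1.3
```

carry_out --motion '[[[0, -0.08, 0], [0, 0, 0], 0], [[0, -0.08, 0], [0, 0, 0], 0], [[0, -0.08, 0], [0, 0, 0], 0], [[0, -0.08, 0], [0, 0, 0], 0], [[0, -0.08, 0], [0, 0, 0], 0]]'

```text
clock: 7.25
position: [0.6094, 0.1172, 0.0613]
ee_rot: [-0.0, 0.999, -0.047, -0.0]
force: [0.4, -2.8, -1.5]
gripper_width: 0.0003
grasp_force: 0.8
```

```bash
python3 st.py
```

```text
[0.6094 0.1172 0.0613] [ 0.40899471 -2.8131639  -1.51662318]
stud [208.4 215.8] [0.5976 0.2139 0.108 ] 0.78
```

carry_out --motion '[[[0, -0.06, 0], [0, 0, 0], 0], [[0, -0.06, 0], [0, 0, 0], 0], [[0, -0.06, 0], [0, 0, 0], 0], [[0, -0.06, 0], [0, 0, 0], 0]]'

```text
clock: 7.75
position: [0.6108, 0.1288, 0.0614]
ee_rot: [0.0, 0.999, -0.047, 0.0]
force: [-0.3, -3.0, 0.6]
gripper_width: -0.0003
grasp_force: 1.3
```

carry_out --motion '[[[0, -0.05, 0], [0, 0, 0], 0], [[0, -0.05, 0], [0, 0, 0], 0]]'

```text
clock: 7.95
position: [0.6112, 0.134, 0.0614]
ee_rot: [-0.0, 0.999, -0.047, 0.0]
force: [-0.4, -3.2, 0.3]
gripper_width: 0.0001
grasp_force: 1.3
```

carry_out --motion '[[[0, -0.05, 0], [0, 0, 0], 0], [[0, -0.05, 0], [0, 0, 0], 0]]'

```text
clock: 8.15
position: [0.6117, 0.1389, 0.0614]
ee_rot: [0.0, 0.999, -0.047, 0.0]
force: [1.6, -9.6, 3.7]
gripper_width: -0.0005
grasp_force: 5.6
```

carry_out --motion '[[[0, -0.04, 0], [0, 0, 0], 0], [[0, -0.04, 0], [0, 0, 0], 0], [[0, 0, 0], [0, 0, 0], 0], [[0, 0, 0], [0, 0, 0], 0]]'

```text
clock: 8.55
position: [0.6117, 0.1388, 0.0614]
ee_rot: [0.002, 0.999, -0.048, -0.001]
force: [-2.5, -11.3, 5.3]
gripper_width: 0.0
grasp_force: 5.5
```

Run:
```python
from h import *
print(read_state()["position"])
im=grab_frame("top"); save(cv2.resize(im[170:295,180:340],None,fx=4.7,fy=4.7,interpolation=cv2.INTER_CUBIC),"d.png")
```

```text
[0.61165303 0.13877078 0.06137246]
```

View pics/d.png

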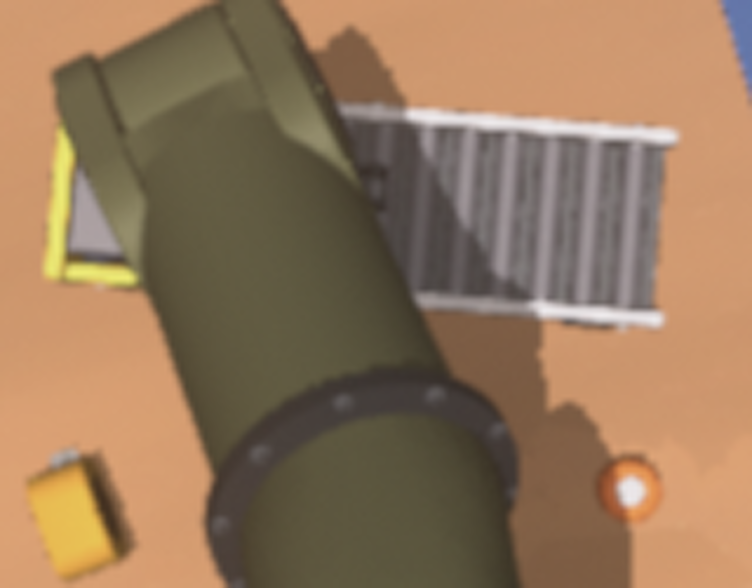

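The lid is up against the yellow end stop (left, column 70) with no further motion under 11 N, so the tote is home. Now I back off, rise and look.

carry_out --motion '[[[0, 0.1, 0], [0, 0, 0], 0], [[0, 0.3, 0], [0, 0, 0], 0], [[0, 0.5, 0], [0, 0, 0], 0], [[0, 0, -0.8], [0, 0, 0], 0], [[0, 0, -0.95], [0, 0, 0], 0.5]]'

```text
clock: 9.1
position: [0.6062, 0.0963, 0.1477]
ee_rot: [0.0, 0.999, -0.048, -0.002]
force: [1.1, 0.2, 0.6]
gripper_width: 0.0133
grasp_force: 0.0
```

carry_out --motion '[[[0, 0, -0.95], [0, 0, 0], 0.8], [[0, 0, -0.95], [0, 0, 0], 1], [[0, 0, 0], [0, 0, 0], 1], [[0, 0, 0], [0, 0, 0], 1]]'

```text
clock: 9.5
position: [0.6081, 0.0979, 0.2449]
ee_rot: [-0.001, 0.999, -0.047, 0.001]
force: [-0.9, -0.3, -0.3]
gripper_width: 0.072
grasp_force: 0.0
```

Run:
```python
from h import *
M=camera_model("wrist"); im=grab_frame("wrist"); save(im,"w2.png"); print(read_state()["position"],read_state()["force"])
for t,z in {"cap_top":.04,"stud_tip":.108,"stud_seat":.085,"bay_stop":.05}.items():
    for r in find_in("wrist",t)[:1]: print(t,np.round(r["at"]),round(r["confidence"],2),np.round(ray("wrist",r["at"],z,M),4))
```

```text
[0.60724585 0.09769274 0.24332951] [-0.30059431 -0.60730156 -0.38702679]
cap_top [431. 302.] 0.51 [ 0.4662 -0.0534  0.04  ]
stud_tip [151. 184.] 0.68 [0.6268 0.1877 0.108 ]
stud_seat [148. 186.] 0.62 [0.6215 0.1985 0.085 ]
bay_stop [308. 170.] 0.61 [0.616  0.0639 0.05  ]
```

View pics/w2.png

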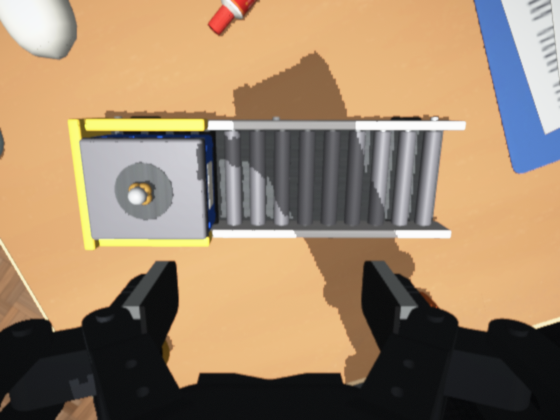

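The wrist view shows the tote against the yellow stop with its lid's leading edge at column 82-92, the stud tip at (137,197), and the cap mostly hidden behind a finger. I'll view the cap from the same relative pose so that camera bias cancels.

carry_out --motion '[[[-0.43, 0.77, 0.19], [0, 0, 0], 1], [[-0.43, 0.77, 0.19], [0, 0, 0], 1], [[-0.43, 0.77, 0.19], [0, 0, 0], 1], [[-0.43, 0.77, 0.19], [0, 0, 0], 1], [[-0.43, 0.77, 0.19], [0, 0, 0], 1]]'

```text
clock: 10.25
position: [0.4809, -0.0848, 0.1952]
ee_rot: [-0.0, 0.999, -0.047, -0.001]
force: [0.5, 0.0, -0.7]
gripper_width: 0.0854
grasp_force: 0.0
```

carry_out --motion '[[[-0.43, 0.77, 0.19], [0, 0, 0], 1], [[-0.43, 0.77, 0.19], [0, 0, 0], 1], [[0, 0, 0], [0, 0, 0], 1], [[0, 0, 0], [0, 0, 0], 1], [[0, 0, 0], [0, 0, 0], 1]]'

```text
clock: 10.75
position: [0.4331, -0.1553, 0.1771]
ee_rot: [-0.0, 0.999, -0.047, 0.0]
force: [0.5, 0.5, 0.5]
gripper_width: 0.0852
grasp_force: 0.0
```

Run:
```python
from h import *
M=camera_model("wrist"); im=grab_frame("wrist"); save(im,"w3.png"); print(read_state()["position"],read_state()["ee_rot"])
for r in find_in("wrist","cap_top")[:1]: print(np.round(r["at"]),round(r["confidence"],2),np.round(ray("wrist",r["at"],.04,M),4))
# white dot centroid
g=im.astype(int); m=((g.min(2)>190)).astype(np.uint8)
n,l,st,c=cv2.connectedComponentsWithStats(m)
for i in range(1,n):
  if 20<st[i,4]<900: print(c[i].round(1),st[i,4],np.round(ray("wrist",c[i],.04,M),4))
im2=cv2.imread("pics/w2.png")[:,:,::-1].astype(int); m=((im2.min(2)>175)).astype(np.uint8); m[:180]=0;m[215:]=0;m[:,:110]=0;m[:,165:]=0
ys,xs=np.nonzero(m);print("stud px",xs.mean(),ys.mean(),len(xs), im2[197,137])
```

```text
[ 0.4333283  -0.15505969  0.17725886] [-3.30323519e-04  9.98935387e-01 -4.61295876e-02  2.12311372e-04]
[142. 194.] 0.79 [ 0.4443 -0.0573  0.04  ]
[11.3 27.9] 368 [0.567  0.0102 0.04  ]
[530.9  30.9] 344 [ 0.5318 -0.3427  0.04  ]
[118.   71.1] 41 [ 0.5328 -0.0568  0.04  ]
[136.  197.1] 381 [ 0.442  -0.0523  0.04  ]
[196.6 262.1] 684 [ 0.3846 -0.0907  0.04  ]
[ 51.7 313.4] 655 [0.3502 0.0364 0.04  ]
[434.8 320.3] 56 [ 0.3137 -0.2821  0.04  ]
stud px 122.99076212471131 199.58429561200924 433 [248 249 249]
```

View pics/w3.png

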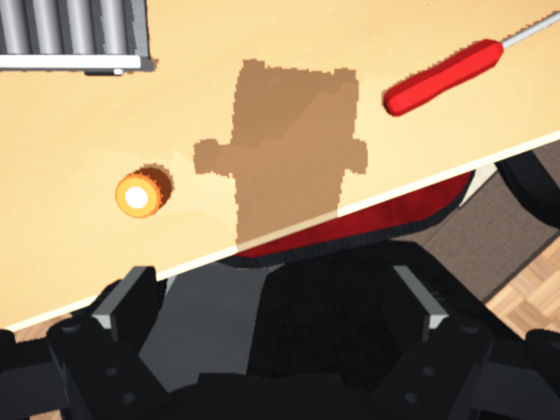

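The cap's white dot is at (136,197), which gives a cap position of (0.442, -0.052). That agrees with the earlier measurements to 2 mm. Going to grasp it.

carry_out --motion '[[[-0.02, -0.7, 0], [0, 0, 0], 1], [[0, -0.7, 0], [0, 0, 0], 1], [[0, -0.66, 0.3], [0, 0, 0], 1], [[0, 0, 0.8], [0, 0, 0], 1], [[0, 0, 0.8], [0, 0, 0], 1]]'

```text
clock: 11.35
position: [0.4428, -0.0511, 0.0821]
ee_rot: [-0.0, 0.999, -0.045, 0.002]
force: [0.6, -1.0, -0.2]
gripper_width: 0.0856
grasp_force: 0.0
```

carry_out --motion '[[[0, 0, 0], [0, 0, 0], 1], [[0, 0, 0], [0, 0, 0], 1], [[0, 0, 0], [0, 0, 0], 1]]'

```text
clock: 11.65
position: [0.4424, -0.0534, 0.0838]
ee_rot: [0.0, 0.999, -0.047, 0.001]
force: [-0.8, -0.1, 0.0]
gripper_width: 0.0855
grasp_force: 0.0
```

Run:
```python
from h import *
im=cv2.imread("pics/w2.png")
# stud from w2: rebuild camera pose from current one (same orientation), shifted by TCP difference
M=camera_model("wrist"); s=read_state(); T=np.array(M["extrinsics"])
T2=T.copy(); T2[:3,3]+=np.array([0.6075,0.0977,0.2435])-np.array(s["position"])
M2=dict(K=M["K"],extrinsics=T2)
for p,z in [((137,197),.108),((82,140),.085),((213,136),.085),((208,238),.085),((92,240),.085)]: print(p,np.round(ray("",p,z,M2),4))
print(s["position"],s["ee_rot"])
```

```text
(137, 197) [0.6172 0.1991 0.108 ]
(82, 140) [0.6624 0.2427 0.085 ]
(213, 136) [0.6556 0.139  0.085 ]
(208, 238) [0.5716 0.1547 0.085 ]
(92, 240) [0.5792 0.253  0.085 ]
[ 0.44239038 -0.05338643  0.08384892] [ 2.39980411e-05  9.98896928e-01 -4.69420225e-02  1.17200011e-03]
```

carry_out --motion '[[[0, 0, 0.6], [0, 0, 0], 1], [[0, 0, 0.5], [0, 0, 0], 1], [[0, 0, 0.34], [0, 0, 0], 1], [[0, 0, 0], [0, 0, 0], 1], [[0, 0, 0], [0, 0, 0], 1]]'

```text
clock: 12.15
position: [0.4421, -0.0537, 0.0116]
ee_rot: [0.0, 0.999, -0.047, 0.001]
force: [0.2, -0.3, 0.7]
gripper_width: 0.086
grasp_force: 0.0
```

carry_out --motion '[[[0, 0, 0], [0, 0, 0], 0], [[0, 0, 0], [0, 0, 0], 0], [[0, 0, 0], [0, 0, 0], 0], [[0, 0, 0], [0, 0, 0], 0], [[0, 0, 0], [0, 0, 0], 0]]' --squeeze 60

```text
clock: 12.65
position: [0.4416, -0.0537, 0.0111]
ee_rot: [0.0, 0.999, -0.047, 0.001]
force: [-1.6, 0.6, 10.1]
gripper_width: 0.0335
grasp_force: 58.6
```

carry_out --motion '[[[0, 0, 0], [0, 0, 0], 0], [[0, 0, 0], [0, 0, 0], 0], [[0, 0, 0], [0, 0, 0], 0], [[0, 0, 0], [0, 0, 0], 0], [[0, 0, 0], [0, 0, 0], 0]]'

```text
clock: 13.15
position: [0.4416, -0.0536, 0.0111]
ee_rot: [0.0, 0.999, -0.047, 0.001]
force: [-1.2, 0.0, 9.4]
gripper_width: 0.0338
grasp_force: 58.6
```

carry_out --motion '[[[0, 0, -0.4], [0, 0, 0], 0], [[0, 0, -0.85], [0, 0, 0], 0], [[0, 0, -0.85], [0, 0, 0], 0], [[0, 0, -0.85], [0, 0, 0], 0], [[0, 0, -0.85], [0, 0, 0], 0]]' --squeeze 80

```text
clock: 13.65
position: [0.4406, -0.0535, 0.2023]
ee_rot: [-0.0, 0.999, -0.047, -0.0]
force: [1.7, -0.8, 0.2]
gripper_width: 0.0334
grasp_force: 79.5
```

carry_out --motion '[[[0.43, -0.76, 0], [0, 0, 0], 0], [[0.43, -0.76, 0], [0, 0, 0], 0], [[0.43, -0.76, 0], [0, 0, 0], 0], [[0.43, -0.76, 0], [0, 0, 0], 0], [[0.43, -0.76, 0], [0, 0, 0], 0]]'

```text
clock: 14.15
position: [0.5666, 0.1268, 0.2004]
ee_rot: [0.0, 0.999, -0.047, -0.0]
force: [0.6, 0.0, -1.3]
gripper_width: 0.0333
grasp_force: 79.5
```

carry_out --motion '[[[0.43, -0.76, 0], [0, 0, 0], 0], [[0.43, -0.76, 0], [0, 0, 0], 0], [[0, 0, 0], [0, 0, 0], 0], [[0, 0, 0], [0, 0, 0], 0], [[0, 0, 0], [0, 0, 0], 0]]'

```text
clock: 14.65
position: [0.6156, 0.1959, 0.2]
ee_rot: [0.001, 0.999, -0.048, -0.0]
force: [0.1, 0.1, 0.1]
gripper_width: 0.0333
grasp_force: 79.6
```

Run:
```python
from h import *
im=grab_frame("wrist"); save(im,"w4.png"); s=read_state(); print(s["position"],s["ee_rot"],s["force"])
a,b=2*np.arctan2(s["ee_rot"][2],s["ee_rot"][1]),0
x=np.array([np.cos(a),np.sin(a)]);y=np.array([np.sin(a),-np.cos(a)])
d=np.array([.6175,.1990])-s["position"][:2]; print("units",d@x/.05,d@y/.05)
```

```text
[0.61570513 0.19552487 0.20030139] [ 5.86627215e-04  9.98854507e-01 -4.78466112e-02 -1.77902305e-04] [-0.11604164 -1.14385729  0.3992238 ]
units 0.02908982073110127 -0.07261563673284999
```

View pics/w4.png

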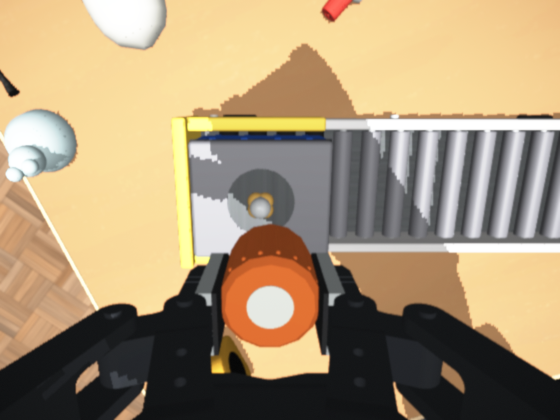

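The cap is held upright between the pads with its dot at (270,307), and the stud tip shows at (260,208). I'll compute the remaining offset from this one picture.

Run:
```python
from h import *
M=camera_model("wrist"); s=read_state()
st=ray("",(260,208),.108,M); c=ray("",(270,307),s["position"][2]-.0111+.04,M)
print(s["position"],st,c)
for p in [(190,141),(331,140),(329,250),(196,256)]: print(np.round(ray("",p,.085,M),4))
# fine stud tip centre: edges
im=cv2.cvtColor(cv2.imread("pics/w4.png"),cv2.COLOR_BGR2GRAY)
cr=im[180:235,230:295]; print(cv2.HoughCircles(cv2.resize(cr,None,fx=4,fy=4,interpolation=cv2.INTER_CUBIC),cv2.HOUGH_GRADIENT,1.5,40,param1=120,param2=22,minRadius=25,maxRadius=70))
a=2*np.arctan2(s["ee_rot"][2],s["ee_rot"][1])
x=np.array([np.cos(a),np.sin(a)]);y=np.array([np.sin(a),-np.cos(a)])
d=(st-c)[:2]; print("units",d@x/.05,d@y/.05, "st-tcp", (st[:2]-s["position"][:2])@x/.05,(st[:2]-s["position"][:2])@y/.05)
```

```text
[0.61570513 0.19552487 0.20030139] [0.61893548 0.20241221 0.108     ] [0.61651913 0.19642497 0.22920139]
[0.6642 0.2459 0.085 ]
[0.6556 0.1508 0.085 ]
[0.5762 0.1565 0.085 ]
[0.581  0.2543 0.085 ]
None
units 0.03666010779544143 -0.1238156666655865 st-tcp 0.051144949859812765 -0.143291498717878
```

carry_out --motion '[[[0.035, -0.11, 0], [0, 0, 0], 0], [[0, 0, 0.5], [0, 0, 0], 0], [[0, 0, 0.5], [0, 0, 0], 0], [[0, 0, 0.4], [0, 0, 0], 0], [[0, 0, 0], [0, 0, 0], 0]]'

```text
clock: 15.2
position: [0.6167, 0.2011, 0.1278]
ee_rot: [0.001, 0.999, -0.047, -0.002]
force: [-0.7, -0.2, -0.5]
gripper_width: 0.0331
grasp_force: 79.5
```

carry_out --motion '[[[0, 0, 0.1], [0, 0, 0], 0], [[0, 0, 0.1], [0, 0, 0], 0], [[0, 0, 0], [0, 0, 0], 0]]'

```text
clock: 15.5
position: [0.6185, 0.2023, 0.1206]
ee_rot: [-0.0, 0.999, -0.047, 0.0]
force: [-0.7, -0.4, -0.2]
gripper_width: 0.0331
grasp_force: 79.6
```

carry_out --motion '[[[0, 0, 0.06], [0, 0, 0], 0], [[0, 0, 0], [0, 0, 0], 0]]'

```text
clock: 15.7
position: [0.6183, 0.2024, 0.1174]
ee_rot: [-0.0, 0.999, -0.047, 0.0]
force: [-0.2, 0.1, -1.0]
gripper_width: 0.0327
grasp_force: 79.6
```

carry_out --motion '[[[0, 0, 0.06], [0, 0, 0], 0], [[0, 0, 0], [0, 0, 0], 0]]'

```text
clock: 15.9
position: [0.6181, 0.2023, 0.114]
ee_rot: [0.0, 0.999, -0.047, -0.0]
force: [0.4, 0.4, -1.3]
gripper_width: 0.0334
grasp_force: 79.6
```

carry_out --motion '[[[0, 0, 0.06], [0, 0, 0], 0], [[0, 0, 0], [0, 0, 0], 0]]'

```text
clock: 16.1
position: [0.618, 0.2023, 0.1108]
ee_rot: [0.0, 0.999, -0.047, -0.0]
force: [-0.5, 0.7, -0.6]
gripper_width: 0.033
grasp_force: 79.5
```

carry_out --motion '[[[0, 0, 0.06], [0, 0, 0], 0], [[0, 0, 0], [0, 0, 0], 0]]'

```text
clock: 16.3
position: [0.6178, 0.2023, 0.1082]
ee_rot: [0.0, 0.999, -0.047, -0.001]
force: [-1.8, -0.8, 2.3]
gripper_width: 0.0329
grasp_force: 79.8
```

carry_out --motion '[[[0, 0, 0.05], [0, 0, 0], 0], [[0, 0, 0], [0, 0, 0], 0]]'

```text
clock: 16.5
position: [0.6183, 0.2024, 0.1068]
ee_rot: [-0.0, 0.999, -0.047, 0.0]
force: [-4.0, -0.9, 7.5]
gripper_width: 0.0334
grasp_force: 80.4
```

carry_out --motion '[[[0, 0, 0.05], [0, 0, 0], 0], [[0, 0, 0], [0, 0, 0], 0]]'

```text
clock: 16.7
position: [0.618, 0.2022, 0.1038]
ee_rot: [0.0, 0.999, -0.047, -0.0]
force: [-2.8, -1.4, 3.1]
gripper_width: 0.033
grasp_force: 79.8
```

carry_out --motion '[[[0, 0, 0.05], [0, 0, 0], 0], [[0, 0, 0], [0, 0, 0], 0]]' --squeeze 100

```text
clock: 16.9
position: [0.6178, 0.2021, 0.0995]
ee_rot: [0.0, 0.999, -0.047, -0.001]
force: [0.9, 0.5, -5.9]
gripper_width: 0.0325
grasp_force: 99.6
```

carry_out --motion '[[[0, 0, 0.06], [0, 0, 0], 0], [[0, 0, 0], [0, 0, 0], 0]]'

```text
clock: 17.1
position: [0.6184, 0.2024, 0.0971]
ee_rot: [-0.0, 0.999, -0.047, -0.0]
force: [-0.1, -0.1, -2.3]
gripper_width: 0.0326
grasp_force: 100.1
```

carry_out --motion '[[[0, 0, 0.06], [0, 0, 0], 0], [[0, 0, 0], [0, 0, 0], 0]]'

```text
clock: 17.3
position: [0.6187, 0.2025, 0.0963]
ee_rot: [-0.0, 0.999, -0.047, 0.001]
force: [-4.1, -2.4, 8.6]
gripper_width: 0.0326
grasp_force: 101.4
```

Clicked and touching the lid at TCP z ≈ 0.096, as predicted. Now I press firmly.

carry_out --motion '[[[0, 0, 0.08], [0, 0, 0], 0], [[0, 0, 0], [0, 0, 0], 0]]'

```text
clock: 17.5
position: [0.6194, 0.2026, 0.0961]
ee_rot: [-0.0, 0.999, -0.047, 0.002]
force: [-10.7, -4.7, 33.8]
gripper_width: 0.0332
grasp_force: 104.1
```

carry_out --motion '[[[0, 0, 0.06], [0, 0, 0], 0], [[0, 0, 0], [0, 0, 0], 0], [[0, 0, 0], [0, 0, 0], 0], [[0, 0, 0], [0, 0, 0], 0]]'

```text
clock: 17.9
position: [0.62, 0.2027, 0.0959]
ee_rot: [-0.001, 0.999, -0.047, 0.004]
force: [-15.8, -7.0, 52.0]
gripper_width: 0.0328
grasp_force: 106.4
```

Run:
```python
from h import *
im=grab_frame("wrist"); save(im,"w5.png"); s=read_state(); print(s["position"],s["force"],s["grasp_force"])
```

```text
[0.61997963 0.20270438 0.09590673] [-16.82586789  -6.93568162  52.24706593] 106.41246956773102
```

View pics/w5.png

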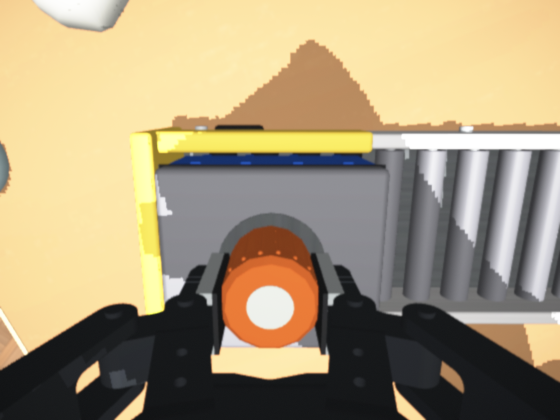

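carry_out --motion '[[[-0.02, 0, -0.05], [0, 0, 0], 0], [[0, 0, 0], [0, 0, 0], 0], [[0, 0, 0], [0, 0, 0], 0], [[0, 0, 0], [0, 0, 0], 0]]'

```text
clock: 18.35
position: [0.6194, 0.2026, 0.0961]
ee_rot: [-0.001, 0.999, -0.047, 0.003]
force: [-9.0, -5.9, 34.5]
gripper_width: 0.0331
grasp_force: 104.4
```

The last view shows the cap flush at the lid's ring and the tote against the stop. The hand is still pressing at 34 N, so I'm handing in.

```bash
python3 -c "
from workcell import *
print(hand_in())"
```

```text
the job is handed in; nothing more can be done
None
```

The tote is home against the bay's end stop, and the snap cap clicked on and sits flush on the lid. I handed the job in at about 18 s with the hand still pressing the cap down at about 34 N.

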